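Line up the chrome sockets on the socket strip by size

ROBOT

A 6-joint arm with a two-finger parallel gripper is mounted at the origin on the work surface. World frame = base frame: x ahead of the robot, y to its left, z up, the work surface at z = 0. Lengths are in mm, angles in degrees, forces in N, time in s.
With the tool pointing down it reaches from about 350 to 850 mm from the base axis. Payload 8.1 kg.
Tool frame: the origin (TCP) lies between the finger pads; the fingertips stand 22 mm ahead of it and the grasp point (between the pads) lies 3 mm ahead of it (r.nose_length is the z of the fingertips in the tool frame, in mm); z points along the fingers, x is the direction in which the jaws open and shut, and the axes are right-handed (so a half turn about z gives the same grasp; the last joint's range is limited). The gripper opens to 85 mm and grips with 20 to 120 N. Pads are 22 mm wide; open, the fingers measure 114 mm over their backs; the gripper's body (76 mm by 85 mm) begins 54 mm behind the grasp point. The pads swing forward as they close: fully open they stand 13 mm farther back than shut.
Start: joints at [-70.955, 7.471, 85.268, -0, 87.261, -4.893], TCP at [243.47, -548.386, 253.292] pointing down, gripper open.
Joint ranges: [-169.43, 169.43], [-51.17, 129.36], [1.28, 143.12], [-76.62, 256.62], [0, 156.53], [-152.29, 152.29]. Speed limits (degrees/s): [136.94, 136.94, 159.86, 180, 180, 180].

INTERFACE

Orientations are given as [roll, pitch, yaw] about the fixed x, y, z axes, in that order (R = Rz(yaw) Ry(pitch) Rx(roll)).
In Python, from bench import r gives the robot as it stands.
- The arm moves only by the shell command python3 -m jog 'ROWS' [FORCE]. ROWS is JSON, a list of rows, each a list of 5 numbers: the shift along the tool's x, y, z in m, then the turn about the tool's z in degrees, then the opening in per cent of the stroke, from 0 (shut) to 100 (fully open). A call has 1 to 8 rows; each row is the pose to reach, as a shift and turn from the pose measured when the call began, along the tool's axes at that moment; what a row does not reach only later rows make up. A row lasts 1/10 s, in which the tool goes at most 50 mm and 8.59 degrees, less where a joint would pass 70% of its speed; a pose out of reach is approached as far as the arm can. A call with a gripper value outside its range is refused whole. The fingers move at their own pace and stop on an object; FORCE is the grip in N (left out, the last holds). Time passes only in rows, so rows that repeat a pose let the fingers close. It gives the time, the measured TCP pose, the force and the opening at its end, in the units of the state.
- r.sense(): the state, without advancing time (a new reading comes with each control period).
- r.snapshot(name): name is "scene" or "top"; returns a dict with "image" (420x560x3 uint8, red, green, blue), "K" (3x3 intrinsics, pixels), "T" (4x4, takes a point from camera to world coordinates). Camera axes: x right, y down, z forward; pixel columns grow to the right and rows downward; lengths in mm; the calibration is good to about 2 mm. A picture is of the moment at which its call begins. There is no depth.
- r.hand_in(): hands the job in, once; it reports no verdict.
Trained networks look in a picture, given as the dict that the camera call returned (one of the last four; its "shot" number tells which), for a name from the list of things; names that differ only in an ending like _2 or _b are one class to them, and where a whole thing is asked for, a point or a joint stands for the part that bears it (a point fixed in the world has none). Each returns a list of dicts, best first, with "conf" (0 to 1); they miss things now and then, are a little off and sometimes report something else, mostly with a low value. They report only what shows in the picture. A call takes as long as a camera call.
- r.search_frame(picture, label): "bbox" ([left, top, right, bottom] in pixels, round what is visible of it).
- r.pinpoint(picture, label): "uv" ([column, row] in pixels: a listed point, or the origin of a listed thing).
The state is a dict: "time": time; "joint_pos": joint angles; "qd": joint speeds; "joint_efforts": joint torques, N m; "tool_pos": TCP position; "tcp_rot": TCP orientation; "ft_force": force on the tool from outside, world axes, zero at the start; "wrist_torque": the same for the moment, N m; "finger_gap": finger opening in mm.
Only numpy, scipy, OpenCV 4.12 (cv2) and the standard library are available. Lean on these libraries where they do the work, as an engineer would, in place of code of your own. Each camera call takes 0.05 s, during which the arm holds its last target. There are 200 camera calls.

TASK

Line up the four chrome sockets on the blue socket strip in order of size: one standing upright in the middle of each black seat, the smallest at the end with the red hang tab and each next one a size larger, so that the largest is farthest from the tab. Leave the glass jar standing where it is.

Things in the scene. Friction and masses are not known exactly. Their poses are not given: they have to be found in the camera images.
- socket_17: Smallest of the four chrome sockets: a bright steel upright cylinder 24 mm in diameter and 40 mm tall with a 17 mm hexagon opening in its top, standing loose on the bench. Origin: centre of its underside; z up along its axis. About 80 g.
- socket_22: Second smallest of the four chrome sockets: a bright steel upright cylinder 31 mm in diameter and 46 mm tall with a 22 mm hexagon opening in its top, standing loose on the bench. Origin: centre of its underside; z up along its axis. About 140 g.
- socket_28: Second largest of the four chrome sockets: a bright steel upright cylinder 39 mm in diameter and 54 mm tall with a 28 mm hexagon opening in its top, standing loose on the bench. Origin: centre of its underside; z up along its axis. About 240 g.
- socket_36: Largest of the four chrome sockets: a bright steel upright cylinder 48 mm in diameter and 62 mm tall with a 36 mm hexagon opening in its top, standing loose on the bench. Origin: centre of its underside; z up along its axis. About 400 g.
- pad_a: Black rubber seat with a thin white rim, a fixed disc 54 mm in diameter and 4 mm thick, at one end of the blue socket strip. Origin: centre of its underside, 10 mm above the bench; a socket on it stands 14 mm above the bench. y runs along the row from pad_d to pad_a, x across the strip. Row order along the strip: pad_a, pad_b, pad_c, pad_d, in a straight line, 72 mm apart.
- pad_b: Black rubber seat with a thin white rim, a fixed disc 54 mm in diameter and 4 mm thick, at the second place of the blue socket strip. Origin: centre of its underside, 10 mm above the bench; a socket on it stands 14 mm above the bench. y runs along the row from pad_d to pad_a, x across the strip. The strip is a flat blue bar fixed to the bench, 290 mm long, 66 mm wide, 10 mm high.
- pad_c: Black rubber seat with a thin white rim, a fixed disc 54 mm in diameter and 4 mm thick, at the third place of the blue socket strip. Origin: centre of its underside, 10 mm above the bench; a socket on it stands 14 mm above the bench. y runs along the row from pad_d to pad_a, x across the strip. The seats hold by friction only, no magnetic pull.
- pad_d: Black rubber seat with a thin white rim, a fixed disc 54 mm in diameter and 4 mm thick, at the other end of the blue socket strip. Origin: centre of its underside, 10 mm above the bench; a socket on it stands 14 mm above the bench. y runs along the row from pad_d to pad_a, x across the strip. Row order: pad_a, pad_b, pad_c, pad_d.
- red_tab: Red plastic hang tab with a round hole, fixed at one end of the blue strip, 55 mm beyond the centre of the last seat there, either next to pad_a or next to pad_d. 66 mm across the strip, 36 mm along it, 12 mm high. Origin: centre of its underside on the bench. The strip's other end has a plain black end stop of the same size.
- jar: Small closed glass jar of brass bolts with a yellow lid, 60 mm in diameter and 64 mm tall, standing loose on the bench among the sockets. Origin: centre of its underside. To be left alone. One black socket, 32 mm in diameter and 50 mm tall, also stands among them and is not part of the job.

How it is judged:
By the outcome, as a careful person would: the job done as asked, in the order asked, and still so for the second after the job is handed in, with the robot touching nothing.
It also fails if it takes over 104 s, if anything falls off the work surface, if the arm or the gripper's body presses on something with over 40 N, if the wrist force passes 120 N, or if a joint passes its speed limit or range.

## Working session

There is one attempt and no reset: what is moved stays moved. The work goes in short steps, Python scripts to look and compute and a shell command to move; the robot and the scene stay as the last step left them, time stands still between calls to the robot, and variables do not carry over. Pictures are saved under pics/ and viewed, about 12 in all and at most 16, crops included, and the job is handed in when it is done.

```bash
mkdir -p pics; ls; cat > h.py <<'E'
import numpy as np, cv2
from bench import r
def save(s,n,box=None,k=1):
    im=s["image"][:,:,::-1]
    if box: im=im[box[1]:box[3],box[0]:box[2]]
    cv2.imwrite(f"pics/{n}.png",cv2.resize(im,None,fx=k,fy=k,interpolation=cv2.INTER_CUBIC))
def w(s,uv,z):
    K,T=np.array(s["K"]),np.array(s["T"])
    d=T[:3,:3]@np.linalg.solve(K,[uv[0],uv[1],1]); o=T[:3,3]
    return o+d*(z-o[2])/d[2]
E
python3 - <<'E'
from h import *
a=r.snapshot("top");b=r.snapshot("scene");save(a,"t0");save(b,"s0")
print(np.round(a["T"],2),np.round(b["T"],2),r.sense())
for n in "socket_17 socket_22 socket_28 socket_36 pad_a pad_b pad_c pad_d red_tab jar".split():
    for s,m in((a,"top"),(b,"scene")):
        z=10 if n[:3]=="pad" else 0
        print(n,m,[(np.round(p["uv"],1).tolist(),round(p["conf"],2),np.round(w(s,p["uv"],z)[:2]).tolist()) for p in r.pinpoint(s,n)[:5]])
E
```

```text
pics
[[ 3.00000e-02 -1.00000e+00  7.00000e-02  4.49750e+02]
 [-1.00000e+00 -3.00000e-02  1.00000e-02 -2.55000e+00]
 [-1.00000e-02 -7.00000e-02 -1.00000e+00  1.09041e+03]
 [ 0.00000e+00  0.00000e+00  0.00000e+00  1.00000e+00]] [[ 7.4000e-01  4.4000e-01 -5.1000e-01  9.8397e+02]
 [ 6.7000e-01 -4.8000e-01  5.6000e-01 -4.6178e+02]
 [-0.0000e+00 -7.6000e-01 -6.5000e-01  6.0346e+02]
 [ 0.0000e+00  0.0000e+00  0.0000e+00  1.0000e+00]] {'time': 0.1, 'joint_pos': array([-7.09553387e+01,  7.51015127e+00,  8.53234838e+01, -3.47915642e-04,
        8.72619285e+01, -4.89386039e+00]), 'qd': array([ 0.04898176, -0.03713755, -0.09639046,  0.02146172,  0.04470807,
       -0.01244199]), 'joint_efforts': array([ 2.93590265e-04, -5.70954323e+01, -5.01940370e+01, -2.93131798e-04,
        8.22304428e-03, -8.56965835e-05]), 'tool_pos': array([ 243.31338657, -547.94608722,  252.35161338]), 'tcp_rot': array([-1.79992194e+02,  9.52448569e-02, -6.60614549e+01]), 'ft_force': array([-0.41876179,  0.26857469,  0.35458361]), 'wrist_torque': array([ 0.01740899, -0.00513718,  0.00884299]), 'finger_gap': 85.17493633128
[... 2292 characters left out ...]
10.4, 246.8], 0.96, [649.0, 13.0]), ([283.2, 263.7], 0.9, [638.0, -61.0]), ([355.7, 219.4], 0.79, [671.0, 151.0]), ([336.1, 233.6], 0.61, [666.0, 82.0])]
pad_d top [([241.7, 152.5], 0.86, [659.0, 83.0]), ([209.7, 143.2], 0.82, [676.0, 149.0]), ([277.6, 156.8], 0.68, [652.0, 10.0]), ([311.5, 165.7], 0.55, [636.0, -59.0])]
pad_d scene [([310.4, 246.8], 0.96, [649.0, 13.0]), ([283.2, 263.7], 0.9, [638.0, -61.0]), ([355.7, 219.4], 0.79, [671.0, 151.0]), ([336.1, 233.6], 0.61, [666.0, 82.0])]
red_tab top [([181.5, 137.4], 0.95, [689.0, 209.0])]
red_tab scene [([377.8, 212.5], 0.75, [691.0, 217.0])]
jar top [([318.7, 242.5], 0.75, [482.0, -77.0])]
jar scene [([228.6, 236.3], 0.78, [490.0, -75.0])]
```

View pics/t0.png

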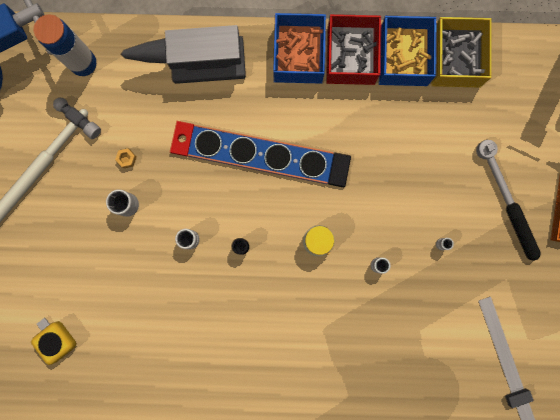

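View pics/s0.png

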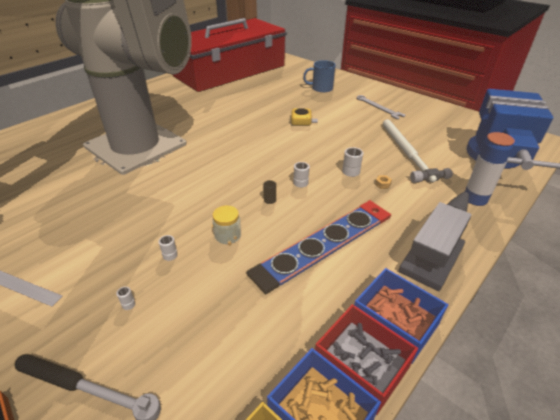

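The top view shows the red tab at the left end (181,138), on the +y side. Left to right, the sockets are 36 (120,202), 28 (187,239), black (240,246), 22 (381,265) and 17 (447,244), with the jar at (319,240). Next I'll overlay the known sizes to refine these positions.

```bash
cat >> h.py <<'E'
def proj(s,P):
    K,T=np.array(s["K"]),np.array(s["T"]); c=np.linalg.inv(T)
    q=(np.atleast_2d(P)@c[:3,:3].T+c[:3,3])@K.T
    return q[:,:2]/q[:,2:]
def circ(c,d,z):
    t=np.linspace(0,2*np.pi,60); return np.c_[c[0]+d/2*np.cos(t),c[1]+d/2*np.sin(t),0*t+z]
def mosaic(n,s,items,half=26,k=8):
    tiles=[]
    for p,shapes in items:
        u=proj(s,[[p[0],p[1],25]])[0].astype(int)
        im=s["image"][u[1]-half:u[1]+half,u[0]-half:u[0]+half,::-1]
        im=cv2.resize(im,None,fx=k,fy=k,interpolation=cv2.INTER_CUBIC)
        for (d,z,col) in shapes:
            q=((proj(s,circ(p,d,z))-(u-half)+.5)*k).round().astype(np.int32)
            cv2.polylines(im,[q],True,col,1)
        tiles.append(im)
    cv2.imwrite(f"pics/{n}.png",np.hstack(tiles))
E
python3 - <<'E'
from h import *
from scipy.optimize import minimize
a=r.snapshot("top");b=r.snapshot("scene")
# pads
g=cv2.GaussianBlur(cv2.cvtColor(a["image"],cv2.COLOR_RGB2GRAY),(3,3),0)
m=(g<60).astype(np.uint8);n,l,st,c=cv2.connectedComponentsWithStats(m)
for i in range(1,n):
    if 300<st[i,4]<1200 and 165<c[i][0]<360 and 120<c[i][1]<190: print("pad?",c[i].round(1),st[i,4],w(a,c[i],14).round(1))
S={36:(543,315,48,62),28:(476,194,39,54),22:(440,-200,31,46),17:(488,-322,24,40)}
it=[]
for k,(x,y,d,h) in S.items(): it.append(((x,y),[(d,0,(0,0,255)),(d,h,(0,255,0))]))
mosaic("m0t",a,it,24,4);mosaic("m0s",b,it,24,4)
A=cv2.imread("pics/m0t.png");B=cv2.imread("pics/m0s.png");cv2.imwrite("pics/m0.png",np.vstack([A,B]))
E
```

```text
pad? [207.7 142.7] 401 [676.5 152.4  14. ]
pad? [242.5 149.7] 404 [664.   81.6  14. ]
pad? [277.5 156.7] 403 [651.7  10.6  14. ]
pad? [312.6 163.7] 407 [639.4 -60.5  14. ]
pad? [338.5 169.9] 568 [ 628.3 -112.8   14. ]
```

View pics/m0.png

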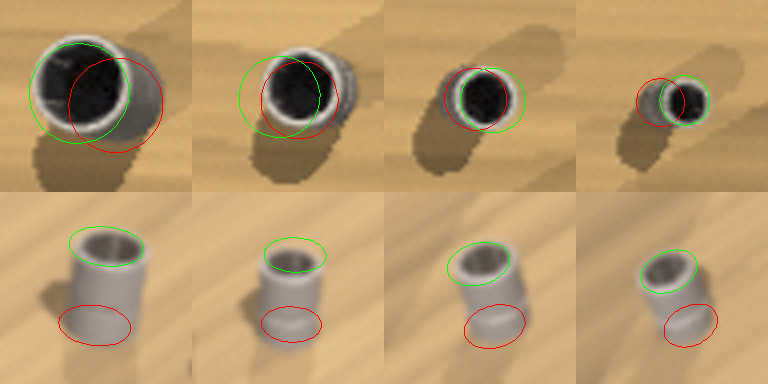

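The overlays give rim corrections. In mm, 17 is at (487.5,-322), 22 at (441,-196), 28 at (480,183) and 36 at (547.5,313.5). The pads fit a straight 72 mm row. I'll hold yaw at -10° throughout, so the jaws open across the strip.

```bash
cat > g.py <<'E'
import sys; from h import *
s=r.sense(); p=s["tool_pos"]; y=np.radians(s["tcp_rot"][2])
print("t",round(s["time"],1),"p",p.round(1),"rot",s["tcp_rot"].round(1),"gap",round(s["finger_gap"],1),"F",s["ft_force"].round(1))
for a in sys.argv[1:]:
    g=np.array([float(v) for v in a.split(",")]); d=g-p
    print(a,"->",(np.array([d[0]*np.cos(y)+d[1]*np.sin(y),d[0]*np.sin(y)-d[1]*np.cos(y),-d[2]])/1000).round(4),"turn to -10:",round(np.degrees(y)+10,1))
E
python3 -m jog '[[-0.1075,-0.315,0.132,-56,100],[-0.1075,-0.315,0.132,-56,100],[-0.1075,-0.315,0.132,-56,100],[-0.1075,-0.315,0.132,-56,100],[-0.1075,-0.315,0.132,-56,100],[-0.1075,-0.315,0.132,-56,100],[-0.1075,-0.315,0.132,-56,100],[-0.1075,-0.315,0.132,-56,100]]' 60
python3 g.py 487.5,-322,120 487.5,-322,30
```

```text
time: 2.0
tool_pos: [489.6, -317.5, 118.5]
tcp_rot: [-179.8, 0.1, -9.7]
ft_force: [-0.8, 1.2, 0.4]
finger_gap: 85.2
t 2.0 p [ 489.6 -317.5  118.5] rot [-1.798e+02  1.000e-01 -9.700e+00] gap 85.2 F [-0.8  1.2  0.4]
487.5,-322,120 -> [-0.0013  0.0048 -0.0015] turn to -10: 0.3
487.5,-322,30 -> [-0.0013  0.0048  0.0885] turn to -10: 0.3
```

```bash

python3 -m jog '[[-0.0013,0.0048,0.03,0.3,100],[-0.0013,0.0048,0.06,0.3,100],[-0.0013,0.0048,0.0885,0.3,100],[-0.0013,0.0048,0.0885,0.3,100],[-0.0013,0.0048,0.0885,0.3,100]]' 
python3 g.py 487.5,-322,30
python3 -m jog '[[0,0,0,0,0],[0,0,0,0,0],[0,0,0,0,0],[0,0,0,0,0],[0,0,0,0,0],[0,0,0,0,0],[0,0,0,0,0],[0,0,0,0,0]]' 60
python3 - <<'E'
from h import *
a=r.snapshot("top");b=r.snapshot("scene")
it=[((487.5,-322),[(24,0,(0,0,255)),(24,40,(0,255,0))])]
mosaic("m1t",a,it,35,6);mosaic("m1s",b,it,35,6)
cv2.imwrite("pics/m1.png",np.hstack([cv2.imread("pics/m1t.png"),cv2.imread("pics/m1s.png")])[:,:800])
E
```

```text
time: 2.5
tool_pos: [486.9, -321.9, 30.2]
tcp_rot: [-179.8, 0.2, -10.0]
ft_force: [1.0, -0.0, 1.0]
finger_gap: 85.3
t 2.5 p [ 486.9 -321.9   30.2] rot [-179.8    0.2  -10. ] gap 85.3 F [ 1. -0.  1.]
487.5,-322,30 -> [0.0006 0.     0.0002] turn to -10: -0.0
time: 3.3
tool_pos: [487.5, -322.3, 31.2]
tcp_rot: [-179.8, 0.1, -10.0]
ft_force: [-1.4, 1.0, 6.6]
finger_gap: 22.5
```

View pics/m1.png

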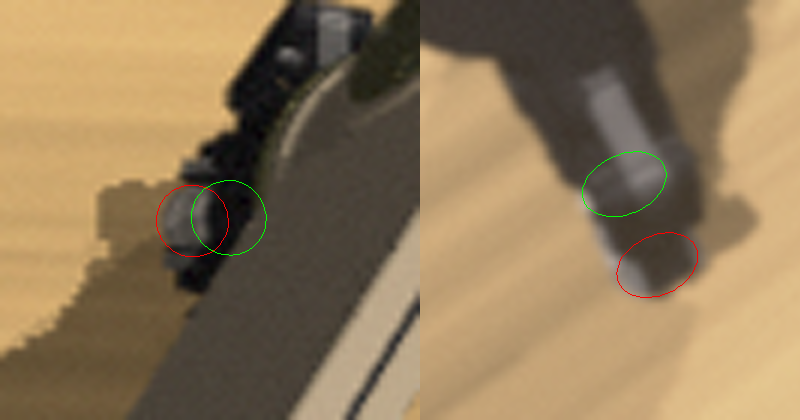

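Socket 17 is gripped (gap 22.5). Next I'll lift it and carry it to the tab-end pad.

```bash

python3 -m jog '[[0,0,-0.03,0,0],[0,0,-0.07,0,0],[0.005,-0.025,-0.11,0,0],[0.014,-0.07,-0.11,0,0],[0.023,-0.115,-0.11,0,0],[0.032,-0.16,-0.11,0,0],[0.041,-0.2,-0.11,0,0],[0.05,-0.245,-0.11,0,0]]'
python3 g.py 676.5,152.4,120
```

```text
time: 4.2
tool_pos: [579.6, -88.6, 141.6]
tcp_rot: [-179.8, 0.2, -10.0]
ft_force: [0.6, -2.2, -0.9]
finger_gap: 22.5
t 4.2 p [579.6 -88.6 141.6] rot [-179.8    0.2  -10. ] gap 22.5 F [ 0.6 -2.2 -0.9]
676.5,152.4,120 -> [ 0.0535 -0.2542  0.0216] turn to -10: -0.0
```

```bash

python3 -m jog '[[0.01,-0.045,0,0,0],[0.019,-0.09,0,0,0],[0.029,-0.135,0.005,0,0],[0.038,-0.18,0.01,0,0],[0.047,-0.225,0.02,0,0],[0.0535,-0.254,0.0216,0,0],[0.0535,-0.254,0.0216,0,0],[0.0535,-0.254,0.0216,0,0]]'
python3 - <<'E'
from h import *
a=r.snapshot("top");b=r.snapshot("scene")
save(a,"c1t",(150,90,350,240),4); save(b,"c1s",(230,120,430,270),4)
E
python3 g.py 676.5,152.4,47.5
```

```text
time: 5.0
tool_pos: [676.0, 152.9, 119.7]
tcp_rot: [-179.9, 0.2, -9.9]
ft_force: [-0.5, -0.8, -0.1]
finger_gap: 22.2
t 5.1 p [676.1 151.3 120.4] rot [-179.9    0.2  -10.1] gap 22.3 F [ 0.1 -1.1 -1.5]
676.5,152.4,47.5 -> [ 0.0002 -0.0011  0.0729] turn to -10: -0.1
```

View pics/c1s.png

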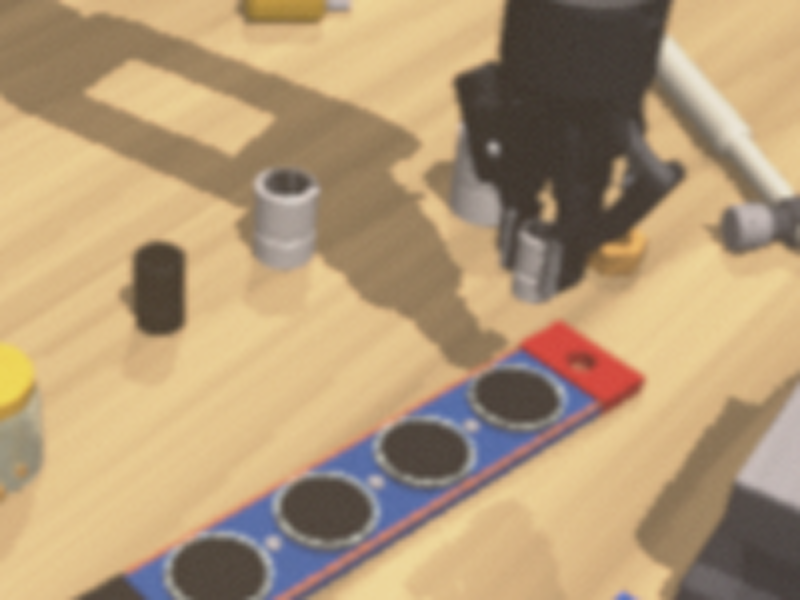

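Scene crop: socket 17 hangs upright in the jaws at about (535,265), above the pad next to the red tab at (518,398). I'll lower it and release.

```bash

python3 -m jog '[[0.0002,-0.0011,0.025,0,0],[0.0002,-0.0011,0.05,0,0],[0.0002,-0.0011,0.065,0,0],[0.0002,-0.0011,0.0735,0,0],[0.0002,-0.0011,0.0745,0,0],[0.0002,-0.0011,0.0745,0,0],[0.0002,-0.0011,0.0745,0,0]]'
python3 -m jog '[[0,0,0,0,40],[0,0,0,0,60],[0,0,0,0,100],[0,0,0,0,100],[0,0,0,0,100],[0,0,-0.03,0,100],[0,0,-0.07,0,100],[0,0,-0.11,0,100]]'
python3 g.py 441,-196,140
```

```text
time: 5.8
tool_pos: [676.9, 152.4, 46.8]
tcp_rot: [-179.9, 0.1, -10.1]
ft_force: [-0.4, 0.1, -1.8]
finger_gap: 22.9
time: 6.6
tool_pos: [676.3, 152.0, 157.0]
tcp_rot: [-179.9, 0.2, -10.1]
ft_force: [1.3, 0.5, 0.2]
finger_gap: 85.3
t 6.6 p [676.3 152.  157. ] rot [-179.9    0.2  -10.1] gap 85.3 F [1.3 0.5 0.2]
441,-196,140 -> [-0.1708  0.3838  0.017 ] turn to -10: -0.1
```

```bash

python3 -m jog '[[-0.1708,0.3838,0.017,0,100],[-0.1708,0.3838,0.017,0,100],[-0.1708,0.3838,0.017,0,100],[-0.1708,0.3838,0.017,0,100],[-0.1708,0.3838,0.017,0,100],[-0.1708,0.3838,0.017,0,100],[-0.1708,0.3838,0.017,0,100],[-0.1708,0.3838,0.017,0,100]]'
python3 - <<'E'
from h import *
a=r.snapshot("top");b=r.snapshot("scene")
it=[((676.5,152.4),[(54,14,(255,255,0)),(24,14,(0,0,255)),(24,54,(0,255,0))])]
mosaic("m2t",a,it,26,8);mosaic("m2s",b,it,26,8)
cv2.imwrite("pics/m2.png",np.hstack([cv2.imread("pics/m2t.png"),cv2.imread("pics/m2s.png")])[:,:832][:, :800])
E
python3 g.py 441,-196,140 441,-196,34
```

```text
time: 7.4
tool_pos: [451.4, -180.0, 141.0]
tcp_rot: [-179.9, 0.2, -10.0]
ft_force: [1.6, -0.1, 0.0]
finger_gap: 85.7
t 7.5 p [ 449.6 -183.   140.6] rot [-180.     0.3  -10.4] gap 85.7 F [0.9 1.1 0.2]
441,-196,140 -> [-0.0061  0.0143  0.0006] turn to -10: -0.4
441,-196,34 -> [-0.0061  0.0143  0.1066] turn to -10: -0.4
```

View pics/m2.png

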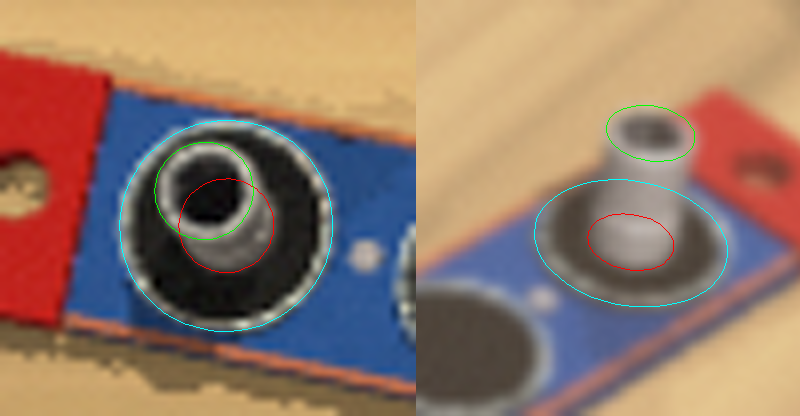

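The socket stands at the centre of the pad: its rim matches the predicted circle in both views to within about 1 mm. On to socket 22.

```bash

python3 -m jog '[[-0.006,0.0143,0.01,-0.4,100],[-0.006,0.0143,0.04,-0.4,100],[-0.006,0.0143,0.08,-0.4,100],[-0.006,0.0143,0.1066,-0.4,100],[-0.006,0.0143,0.1066,-0.4,100],[-0.006,0.0143,0.1066,-0.4,100]]' 
python3 -m jog '[[0,0,0,0,0],[0,0,0,0,0],[0,0,0,0,0],[0,0,0,0,0],[0,0,0,0,0],[0,0,0,0,0],[0,0,0,0,0],[0,0,0,0,0]]' 60
python3 -m jog '[[0,0,-0.03,0,0],[0,0,-0.06,0,0],[0,0,-0.1,0,0],[0,0,-0.13,0,0],[0,0,-0.13,0,0],[0,0,-0.13,0,0]]' 60
python3 g.py 664,81.6,160
```

```text
time: 8.1
tool_pos: [440.7, -195.6, 34.4]
tcp_rot: [-180.0, 0.3, -10.0]
ft_force: [1.1, -0.6, -0.3]
finger_gap: 85.7
time: 8.9
tool_pos: [441.5, -196.0, 35.6]
tcp_rot: [180.0, 0.2, -10.0]
ft_force: [-1.6, 0.8, 6.5]
finger_gap: 29.9
time: 9.5
tool_pos: [442.4, -196.3, 166.2]
tcp_rot: [180.0, 0.1, -10.0]
ft_force: [0.9, 0.3, -2.4]
finger_gap: 29.7
t 9.5 p [ 442.4 -196.3  166.2] rot [ 1.8e+02  1.0e-01 -1.0e+01] gap 29.7 F [ 0.9  0.3 -2.4]
664,81.6,160 -> [ 0.1702 -0.3121  0.0062] turn to -10: 0.0
```

```bash

python3 -m jog '[[0.02,-0.037,0,0,0],[0.04,-0.075,0,0,0],[0.065,-0.118,0,0,0],[0.09,-0.163,0,0,0],[0.114,-0.208,0,0,0],[0.136,-0.25,0,0,0],[0.156,-0.287,0.006,0,0],[0.1702,-0.312,0.006,0,0]]'
python3 -m jog '[[0,0,0,0,0],[0,0,0,0,0]]'
python3 g.py 664,81.6,51
```

```text
time: 10.3
tool_pos: [663.3, 84.3, 155.6]
tcp_rot: [179.9, 0.4, -9.9]
ft_force: [-0.3, 0.3, -1.1]
finger_gap: 29.7
time: 10.5
tool_pos: [661.5, 85.0, 152.0]
tcp_rot: [179.8, 0.7, -9.8]
ft_force: [-0.0, -0.2, -3.0]
finger_gap: 29.8
t 10.5 p [661.5  85.  152. ] rot [179.8   0.7  -9.8] gap 29.8 F [-0.  -0.2 -3. ]
664,81.6,51 -> [0.003  0.0029 0.101 ] turn to -10: 0.2
```

```bash

python3 -m jog '[[0.003,0.003,0.03,0,0],[0.003,0.003,0.06,0,0],[0.003,0.003,0.08,0,0],[0.003,0.003,0.085,0,0],[0.003,0.003,0.085,0,0],[0.003,0.003,0.085,0,0]]'
python3 g.py 664,81.6,51
```

```text
time: 11.1
tool_pos: [663.5, 80.8, 68.4]
tcp_rot: [179.9, 0.6, -9.8]
ft_force: [0.8, 0.3, -2.1]
finger_gap: 29.4
t 11.1 p [663.5  80.8  68.4] rot [179.9   0.6  -9.8] gap 29.4 F [ 0.8  0.3 -2.1]
664,81.6,51 -> [ 0.0003 -0.0008  0.0174] turn to -10: 0.2
```

```bash

python3 -m jog '[[0.0003,-0.0008,0.01,0,0],[0.0003,-0.0008,0.0174,0,0],[0.0003,-0.0008,0.0184,0,0],[0.0003,-0.0008,0.0184,0,0],[0.0003,-0.0008,0.0184,0,0]]'
python3 -m jog '[[0,0,0,0,45],[0,0,0,0,60],[0,0,0,0,100],[0,0,0,0,100],[0,0,0,0,100],[0,0,-0.03,0,100],[0,0,-0.07,0,100],[0,0,-0.11,0,100]]'
python3 g.py 480,183,160
```

```text
time: 11.6
tool_pos: [663.6, 81.7, 49.9]
tcp_rot: [179.9, 0.6, -9.8]
ft_force: [-0.2, 0.4, -1.6]
finger_gap: 29.3
time: 12.4
tool_pos: [664.2, 81.7, 160.3]
tcp_rot: [179.8, 0.7, -9.8]
ft_force: [1.6, -0.0, 0.6]
finger_gap: 85.3
t 12.4 p [664.2  81.7 160.3] rot [179.8   0.7  -9.8] gap 85.3 F [ 1.6 -0.   0.6]
480,183,160 -> [-0.1988 -0.0685  0.0003] turn to -10: 0.2
```

```bash

python3 -m jog '[[-0.04,-0.014,0,0.2,100],[-0.08,-0.028,0,0.2,100],[-0.12,-0.042,0,0.2,100],[-0.16,-0.055,0,0.2,100],[-0.1988,-0.0685,0,0.2,100],[-0.1988,-0.0685,0,0.2,100],[-0.1988,-0.0685,0,0.2,100]]'
python3 - <<'E'
from h import *
a=r.snapshot("top");b=r.snapshot("scene")
it=[((664,81.6),[(54,14,(255,255,0)),(31,14,(0,0,255)),(31,60,(0,255,0))])]
mosaic("m3t",a,it,26,7);mosaic("m3s",b,it,26,7)
cv2.imwrite("pics/m3.png",np.hstack([cv2.imread("pics/m3t.png"),cv2.imread("pics/m3s.png")]))
E
python3 g.py 480,183,39
```

```text
time: 13.1
tool_pos: [479.7, 183.6, 163.1]
tcp_rot: [179.8, 0.7, -9.9]
ft_force: [0.8, -0.5, 0.4]
finger_gap: 85.7
t 13.2 p [480.9 182.8 163.2] rot [179.8   0.7 -10. ] gap 85.4 F [-0.4  0.1  0.3]
480,183,39 -> [-0.0009  0.      0.1242] turn to -10: -0.0
```

View pics/m3.png

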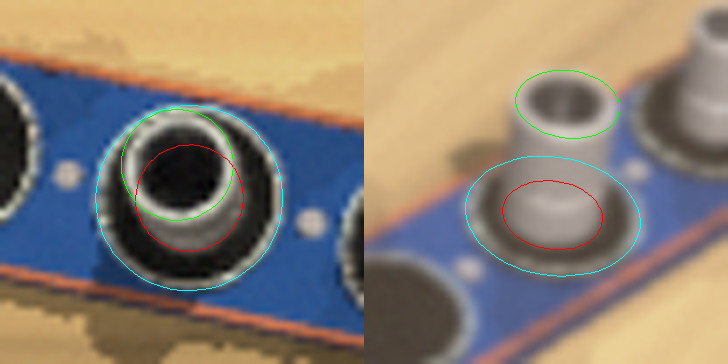

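Socket 22 also stands centred, with its rim on the predicted circle. Now socket 28.

```bash

python3 -m jog '[[-0.001,0,0.03,0,100],[-0.001,0,0.07,0,100],[-0.001,0,0.1,0,100],[-0.001,0,0.1242,0,100],[-0.001,0,0.1242,0,100],[-0.001,0,0.1242,0,100]]' 
python3 -m jog '[[0,0,0,0,0],[0,0,0,0,0],[0,0,0,0,0],[0,0,0,0,0],[0,0,0,0,0],[0,0,0,0,0],[0,0,0,0,0],[0,0,0,0,0]]' 70
python3 -m jog '[[0,0,-0.03,0,0],[0,0,-0.06,0,0],[0,0,-0.1,0,0],[0,0,-0.13,0,0],[0,0,-0.13,0,0],[0,0,-0.13,0,0]]' 70
python3 g.py 651.7,10.6,165
```

```text
time: 13.8
tool_pos: [479.1, 182.4, 39.2]
tcp_rot: [179.8, 0.7, -10.1]
ft_force: [0.4, -0.1, 0.8]
finger_gap: 85.4
time: 14.6
tool_pos: [480.2, 182.7, 40.8]
tcp_rot: [179.9, 0.6, -10.1]
ft_force: [-0.1, -0.7, 6.7]
finger_gap: 37.6
time: 15.2
tool_pos: [481.8, 182.9, 171.3]
tcp_rot: [179.9, 0.5, -10.1]
ft_force: [-0.6, 0.1, -3.5]
finger_gap: 37.9
t 15.2 p [481.8 182.9 171.3] rot [179.9   0.5 -10.1] gap 37.9 F [-0.6  0.1 -3.5]
651.7,10.6,165 -> [0.1974 0.1399 0.0063] turn to -10: -0.1
```

```bash

python3 -m jog '[[0.03,0.021,0,0,0],[0.065,0.046,0,0,0],[0.1,0.071,0,0,0],[0.135,0.096,0,0,0],[0.17,0.12,0.006,0,0],[0.197,0.14,0.006,0,0],[0.197,0.14,0.006,0,0],[0.197,0.14,0.006,0,0]]'
python3 g.py 651.7,10.6,75
```

```text
time: 16.0
tool_pos: [649.9, 10.0, 160.6]
tcp_rot: [179.9, 0.8, -10.1]
ft_force: [0.5, 0.1, -2.8]
finger_gap: 37.6
t 16.0 p [649.9  10.  160.6] rot [179.9   0.8 -10.1] gap 37.6 F [ 0.5  0.1 -2.8]
651.7,10.6,75 -> [ 0.0017 -0.0009  0.0856] turn to -10: -0.1
```

```bash

python3 -m jog '[[0.0017,-0.001,0.03,0,0],[0.0017,-0.001,0.06,0,0],[0.0017,-0.001,0.08,0,0],[0.0017,-0.001,0.0856,0,0],[0.0017,-0.001,0.0856,0,0],[0.0017,-0.001,0.0856,0,0]]'
python3 g.py 651.7,10.6,55.5
```

```text
time: 16.6
tool_pos: [651.1, 11.3, 76.2]
tcp_rot: [179.9, 0.7, -10.1]
ft_force: [0.4, 0.2, -2.2]
finger_gap: 37.6
t 16.6 p [651.1  11.3  76.2] rot [179.9   0.7 -10.1] gap 37.6 F [ 0.4  0.2 -2.2]
651.7,10.6,55.5 -> [0.0007 0.0005 0.0207] turn to -10: -0.1
```

```bash

python3 -m jog '[[0.0007,0.0005,0.01,0,0],[0.0007,0.0005,0.0195,0,0],[0.0007,0.0005,0.021,0,0],[0.0007,0.0005,0.021,0,0],[0.0007,0.0005,0.021,0,0]]'
python3 -m jog '[[0,0,0,0,55],[0,0,0,0,70],[0,0,0,0,100],[0,0,0,0,100],[0,0,0,0,100],[0,0,-0.03,0,100],[0,0,-0.07,0,100],[0,0,-0.11,0,100]]'
python3 g.py 547.5,313.5,165
```

```text
time: 17.1
tool_pos: [651.3, 10.6, 54.9]
tcp_rot: [179.9, 0.7, -10.1]
ft_force: [0.1, 0.1, -3.4]
finger_gap: 37.8
time: 17.9
tool_pos: [652.0, 10.6, 165.4]
tcp_rot: [179.9, 0.8, -10.1]
ft_force: [0.6, 0.2, 0.7]
finger_gap: 85.4
t 17.9 p [652.   10.6 165.4] rot [179.9   0.8 -10.1] gap 85.4 F [0.6 0.2 0.7]
547.5,313.5,165 -> [-0.1561 -0.2799  0.0004] turn to -10: -0.1
```

```bash

python3 -m jog '[[-0.0223,-0.04,0,0,100],[-0.0446,-0.08,0,0,100],[-0.067,-0.12,0,0,100],[-0.089,-0.16,0,0,100],[-0.112,-0.2,0,0,100],[-0.134,-0.24,0,0,100],[-0.156,-0.28,0,0,100],[-0.156,-0.28,0,0,100]]'
python3 -m jog '[[0,0,0,0,100]]'
python3 - <<'E'
from h import *
a=r.snapshot("top");b=r.snapshot("scene")
it=[((651.7,10.6),[(54,14,(255,255,0)),(39,14,(0,0,255)),(39,68,(0,255,0))])]
mosaic("m4t",a,it,26,7);mosaic("m4s",b,it,26,7)
cv2.imwrite("pics/m4.png",np.hstack([cv2.imread("pics/m4t.png"),cv2.imread("pics/m4s.png")]))
E
python3 g.py 547.5,313.5,43
```

```text
time: 18.7
tool_pos: [545.1, 319.0, 167.4]
tcp_rot: [-180.0, 0.8, -9.8]
ft_force: [0.0, -1.5, 0.6]
finger_gap: 85.3
time: 18.8
tool_pos: [544.7, 319.7, 167.4]
tcp_rot: [180.0, 0.8, -9.7]
ft_force: [0.1, 0.5, -0.8]
finger_gap: 85.3
t 18.9 p [545.1 318.9 167.4] rot [-180.     0.8   -9.8] gap 85.1 F [ 0.7 -0.5 -0.5]
547.5,313.5,43 -> [0.0032 0.0049 0.1244] turn to -10: 0.2
```

View pics/m4.png

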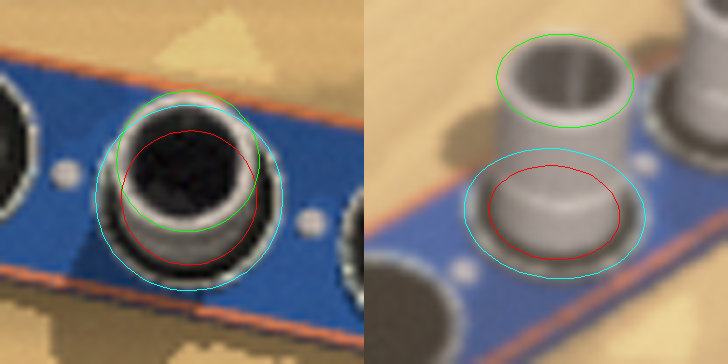

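Socket 28 is centred as well. Last is socket 36.

```bash

python3 -m jog '[[0.003,0.005,0.02,0.2,100],[0.003,0.005,0.06,0.2,100],[0.003,0.005,0.1,0.2,100],[0.003,0.005,0.1244,0.2,100],[0.003,0.005,0.1244,0.2,100],[0.003,0.005,0.1244,0.2,100]]' 
python3 -m jog '[[0,0,0,0,0],[0,0,0,0,0],[0,0,0,0,0],[0,0,0,0,0],[0,0,0,0,0],[0,0,0,0,0],[0,0,0,0,0]]' 80
python3 -m jog '[[0,0,-0.03,0,0],[0,0,-0.06,0,0],[0,0,-0.1,0,0],[0,0,-0.14,0,0],[0,0,-0.14,0,0],[0,0,-0.14,0,0]]' 80
python3 g.py 639.4,-60.5,180
```

```text
time: 19.5
tool_pos: [546.0, 312.7, 43.3]
tcp_rot: [180.0, 0.9, -10.1]
ft_force: [0.7, 0.3, 0.3]
finger_gap: 85.3
time: 20.2
tool_pos: [547.7, 313.3, 45.8]
tcp_rot: [-179.9, 0.7, -10.1]
ft_force: [-0.0, -1.0, 6.7]
finger_gap: 46.5
time: 20.8
tool_pos: [549.9, 313.1, 187.3]
tcp_rot: [-179.8, 0.5, -10.1]
ft_force: [-0.3, 0.3, -4.3]
finger_gap: 46.7
t 20.8 p [549.9 313.1 187.3] rot [-179.8    0.5  -10.1] gap 46.7 F [-0.3  0.3 -4.3]
639.4,-60.5,180 -> [0.1534 0.3523 0.0073] turn to -10: -0.1
```

```bash

python3 -m jog '[[0.01,0.023,0,0,0],[0.026,0.06,0,0,0],[0.043,0.1,0,0,0],[0.06,0.14,0,0,0],[0.078,0.18,0,0,0],[0.096,0.22,0,0,0],[0.11,0.255,0,0,0],[0.122,0.28,0,0,0]]'
python3 -m jog '[[0,0,0,0,0],[0,0,0,0,0]]'
python3 g.py 639.4,-60.5,170
```

```text
time: 21.6
tool_pos: [619.6, 13.6, 182.1]
tcp_rot: [-179.9, 0.8, -10.1]
ft_force: [-0.3, 0.3, -4.5]
finger_gap: 46.5
time: 21.8
tool_pos: [617.8, 13.0, 178.9]
tcp_rot: [-179.9, 1.1, -10.2]
ft_force: [-0.2, 0.1, -3.2]
finger_gap: 46.9
t 21.8 p [617.8  13.  178.9] rot [-179.9    1.1  -10.2] gap 46.9 F [-0.2  0.1 -3.2]
639.4,-60.5,170 -> [0.0343 0.0685 0.0089] turn to -10: -0.2
```

```bash

python3 -m jog '[[0.012,0.023,0,0,0],[0.024,0.046,0,0,0],[0.0343,0.0685,0.005,0,0],[0.0343,0.0685,0.04,0,0],[0.0343,0.0685,0.08,0,0],[0.0343,0.0685,0.095,0,0],[0.0343,0.0685,0.095,0,0],[0.0343,0.0685,0.095,0,0]]'
python3 g.py 639.4,-60.5,60.5
```

```text
time: 22.6
tool_pos: [638.0, -59.2, 84.0]
tcp_rot: [-179.9, 1.1, -10.2]
ft_force: [0.3, 0.2, -2.5]
finger_gap: 46.4
t 22.6 p [638.  -59.2  84. ] rot [-179.9    1.1  -10.2] gap 46.4 F [ 0.3  0.2 -2.5]
639.4,-60.5,60.5 -> [0.0016 0.0011 0.0235] turn to -10: -0.2
```

```bash

python3 -m jog '[[0.0016,0.0011,0.012,0,0],[0.0016,0.0011,0.022,0,0],[0.0016,0.0011,0.0238,0,0],[0.0016,0.0011,0.0238,0,0],[0.0016,0.0011,0.0238,0,0]]'
python3 -m jog '[[0,0,0,0,65],[0,0,0,0,80],[0,0,0,0,100],[0,0,0,0,100],[0,0,0,0,100],[0,0,-0.03,0,100],[0,0,-0.07,0,100],[0,0,-0.12,0,100]]'
python3 -m jog '[[-0.04,0.04,0,0,100],[-0.08,0.08,0,0,100],[-0.12,0.12,0,0,100],[-0.16,0.16,0,0,100],[-0.16,0.2,0,0,100],[-0.16,0.2,0,0,100],[-0.16,0.2,0,0,100]]'
python3 - <<'E'
from h import *
a=r.snapshot("top");b=r.snapshot("scene")
it=[((639.4,-60.5),[(54,14,(255,255,0)),(48,14,(0,0,255)),(48,76,(0,255,0))])]
mosaic("m5t",a,it,26,7);mosaic("m5s",b,it,26,7)
cv2.imwrite("pics/m5.png",np.hstack([cv2.imread("pics/m5t.png"),cv2.imread("pics/m5s.png")]))
save(b,"s5");print([(np.round(w(s,p["uv"],0)[:2]).tolist(),p["conf"]) for s in (a,b) for p in r.pinpoint(s,"jar")])
E
python3 g.py
```

```text
time: 23.1
tool_pos: [638.9, -60.5, 60.3]
tcp_rot: [-179.9, 1.1, -10.2]
ft_force: [0.7, -0.2, -3.4]
finger_gap: 46.4
time: 23.9
tool_pos: [639.5, -60.9, 179.1]
tcp_rot: [-179.9, 1.4, -10.2]
ft_force: [0.8, -0.2, 0.5]
finger_gap: 85.7
time: 24.6
tool_pos: [445.9, -231.2, 182.9]
tcp_rot: [-179.9, 1.3, -10.4]
ft_force: [1.5, 1.2, 0.5]
finger_gap: 85.0
[([485.0, -77.0], 0.73), ([489.0, -75.0], 0.6)]
t 24.8 p [ 447.4 -228.4  182.4] rot [-179.9    1.3  -10.1] gap 85.1 F [ 0.   0.9 -0.2]
```

View pics/m5.png

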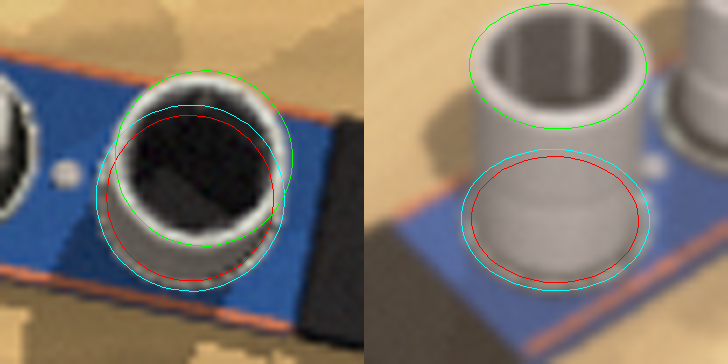

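View pics/s5.png

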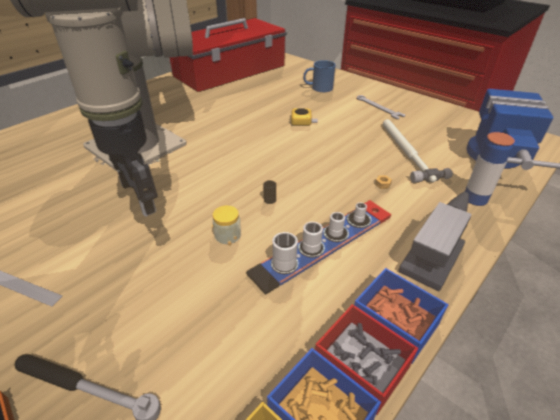

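All four stand on their seats in order, and the jar and black socket haven't moved. The 36's rim sits about 1 mm from the predicted circle. The arm is clear and still, so I'm handing in.

```bash
python3 -c "
from bench import r
print(r.hand_in())"
```

```text
the job is handed in; nothing more can be done
None
```

All four chrome sockets now stand upright on the blue strip in size order, 17, 22, 28, 36, with the smallest at the red tab. I handed the job in at about 25 s on the robot's clock.

- **Placement:** after each release I checked the socket against the circle it should project in both cameras. All four stood upright and within about 1–2 mm of the seat centre.
- **Least exact:** socket 36 is about 1 mm off the predicted circle in the top view. The tool had drifted to a tilt of about 1° by then, but the socket still stands flat.
- **Jar and black socket:** both are where they were. The jar was found within about 3 mm of its first position, which is within the network's own error.
- **Forces and arm:** the wrist force read at most about 7 N at the end of each move; I did not watch it during moves. The arm was left clear and still.
- **Disagreement:** the network's first position for socket 28 was about 12 mm off the rim seen in the top view. I used the rim measurements for 22, 28 and 36, and the grasps went as expected.

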